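# Set up the food processor for slicing

## Robot

A 7-joint arm with a two-finger parallel gripper is mounted at the origin on the work surface. World frame = base frame: x ahead of the robot, y to its left, z up, the work surface at z = 0. Lengths are in m, angles in rad, forces in N, time in s.
With the tool pointing down it reaches from about 0.35 to 0.9 m from the base axis. Payload 8.1 kg.
Tool frame: the origin (TCP) lies at the very end of the fingers, on their centre line; the grasp point (between the pads) lies 19 mm behind it (tcp_to_grasp is the distance from the TCP to the grasp point, in m); z points along the fingers, y is the line along which they close (so a half turn about z gives the same grasp; the last joint's range is limited). The gripper opens to 85 mm and grips with 20 to 120 N. Pads are 22 mm wide; open, the fingers measure 114 mm over their backs; the gripper's body (76 mm by 85 mm) begins 54 mm behind the grasp point. The pads swing forward as they close: fully open they stand 13 mm farther back than shut.
Start: joints at [-1.24, 0.434, 0.025, 1.573, -0.012, 1.134, -0.075], TCP at [0.263, 0.567, 0.204] pointing down, gripper open.
Joint ranges: [-2.62, 2.62], [-0.44, 2.09], [-1.27, 1.32], [0.08, 2.57], [-1.32, 4.46], [0.12, 2], [-2.74, 2.74]. Speed limits (rad/s): [2.22, 2.22, 3.01, 3.01, 3.14, 3.14, 3.14].

## Interface

Orientations are given as a 3x3 rotation matrix whose columns are the frame's x, y, z axes.
In Python, from cell import read_state, snapshot, calibration, finish_job, spot_in, silhouettes, tcp_to_grasp gives the robot as it stands.
- The arm moves only by the tool drive_tool, never from a script. Its argument "rows" is a list of rows, each an object of numbers: "tx", "ty", "tz": the shift along the world's x, y, z in m; "ax", "ay", "az": the turn, a rotation vector about the world's x, y, z in degrees. In form: [{"tx": .., "ty": .., "tz": .., "ax": .., "ay": .., "az": ..}, ...]. A call has 1 to 20 rows; each row shifts and turns the commanded pose from where the row before left it; what a row does not reach is not made up. A row lasts 1/12 s, in which the tool goes at most 41.7 mm and 7.16 degrees, less where a joint would pass 70% of its speed; a pose out of reach is approached as far as the arm can. A call with a gripper value outside its range is refused whole. "fingers" is the gripper's target within -1 to 1 (shut at 1, half-way at 0, fully open at -1), set as the call begins (left out, the last holds). The fingers move at their own pace and stop on an object; "squeeze" is the grip in N (left out, the last holds). Time passes only in rows, so rows that do not move let the fingers close. It gives the time, the measured TCP pose, the force, the opening and the grip force at its end, in the units of the state.
- read_state(): the state, without advancing time (a new reading comes with each control period).
- snapshot(name): name is "scene" or "top"; returns the picture (400x640x3 uint8, red, green, blue); there is no depth.
- calibration(name): a dict with "fov_y" (degrees; the focal length in pixels is half the picture's height over the tangent of half this angle, whatever the lens; pixels are square), "cx", "cy" (the principal point, pixels), "world_to_cam" (4x4, takes a point from world to camera coordinates). Camera axes: x right, y up, looking along -z (the intrinsics and any distortion apply to the point x, -y, -z); pixel columns grow to the right and rows downward; lengths in m; the calibration is good to about 2 mm. A picture is of the moment at which its call begins. calibration takes no time and is no camera call.
- finish_job(): hands the job in; it is judged then, once.
Trained networks look in the newest picture that a camera, given by its name, has taken for a name from the list of things; names that differ only in an ending like _2 or _b are one class to them, and where a whole thing is asked for, a point or a joint stands for the part that bears it (a point fixed in the world has none). Each returns a list of dicts, best first, with "score" (0 to 1); they miss things now and then, are a little off and sometimes report something else, mostly with a low value. They report only what shows in the picture. A call takes as long as a camera call. They do not tell look-alikes from the thing itself.
- spot_in(label, camera): "box" ([left, top, width, height] in pixels, round what is visible of it).
- silhouettes(label, camera): "pixels" (400x640 bool, what is visible of it) and "box" ([left, top, width, height] in pixels, round what is visible of it).
The state is a dict: "time_s": time; "joint_positions": joint angles; "joint_velocities": joint speeds; "joint_torque": joint torques, N m; "eef_pos": TCP position; "ee_rot": TCP orientation; "wrist_force": force on the tool from outside, world axes, zero at the start; "ft_torque": the same for the moment, N m; "grip_width": finger opening in m; "grasp_force": force on a finger pad.
Only numpy, scipy, OpenCV 4.12 (cv2) and the standard library are available. Lean on these libraries where they do the work, as an engineer would, in place of code of your own. Each camera call takes 0.05 s, during which the arm holds its last target. There are 200 camera calls.

## Task

Set the food processor up for slicing: first slide the drive stem over the spindle in the bowl until it stands fully home, then fit the slicing disc (not the grating disc) over the top of the stem so that it lies level, fully home on the stem's collar. Lower each part into place rather than dropping it, and leave everything else on the worktop where it is.

Things in the scene. Friction and masses are not known exactly. Their poses are not given: they have to be found in the camera images.
- processor: Cream food processor, fixed to the worktop; its place and yaw vary. Origin: on the worktop (z 0) exactly under the spindle axis, z up. A round platform (radius 100, 55 high) carries the clear open bowl, whose floor is 60 above the worktop. In its middle a grey coupling seat (radius 20, top 66 above the worktop) from which the spindle rises.
- bowl_rim (a point): Centre of the bowl's mouth, on the spindle axis, at the height of its grey rim: 165 above the worktop. Inner radius of the bowl here 92, outer radius 97. The bowl's grey handle sticks out along the processor's -x as far as 150 from the axis, up to 162 above the worktop.
- motor_top (a point): Centre of the top face of the cream motor housing beside the bowl, 215 above the worktop, 163 from the spindle axis along the processor's +y. The housing is 150 (processor's x) by 118 (its y); with its trim it begins 102 from the spindle axis.
- spindle_tip (a point): Centre of the top end of the upright steel spindle in the bowl, 125 above the worktop. The spindle is round, 16 in diameter, rigid, does not turn, with a 6 long chamfer to 8 in diameter at its tip; it stands 59 above the coupling seat.
- stem: Drive stem: cream plastic sleeve standing upright, 114 tall, 0.06 to 0.13 kg. Origin: centre of its lower end; z up; yaw is of no account. Sleeve 32 in diameter (36 over its ribs), open below: round bore 19.6 in diameter, 79 deep, slides over the spindle. Grey collar 44 in diameter from 79 to 84 above the origin. Fully home, its lower end rests on the coupling seat, 66 above the worktop.
- stem_top (a point): Centre of the top of the stem, 114 above its origin: the top of a round cream post, 18 in diameter, from 84 to 114 above the stem's origin (last 4 chamfered), good to grip from above; later it carries the disc.
- slicing_disc: Slicing disc: steel, 166 in diameter, 4 thick (cream edge 6), one long radial blade and slot (along its +x) on its upper face; lies flat, 0.13 to 0.25 kg. Origin: centre of its underside; z up. Fully home, its underside rests on the stem's collar, 150 above the worktop, inside the bowl's rim.
- slicing_disc_hub (a point): Centre of the top of the slicing disc's hub, 34 above its underside. The hub is cream, 38 in outer diameter, good to grip from above, with a round hole of 23 diameter right through, which fits over the stem's 18 post.
- grating_disc: Bystander. Grating disc of the same size and hub as the slicing disc, but with rings of small dark holes and teeth instead of a blade; lies flat. It may lie on either side. Origin: centre of its underside.
- chopping_blade: Bystander. Chopping blade standing upright: cream hub of 38 diameter, 112 tall, with two flat steel blades reaching 85 from the axis at 12 and 40 above the worktop. Origin: centre of its lower end.
- lid: Bystander. Clear lid with grey edge, 198 diameter, 14 thick, with a feed tube 60 by 95 that rises to 100. Origin: centre of its underside.
- pusher: Bystander. Cream feed-tube pusher with grey cap, 64 by 98, 95 tall. Origin: centre of its underside.
- bean_jar: Bystander. Tall clip-top glass jar of brown beans, 84 diameter (copper clip a little more), 160 tall, upright. Origin: centre of its underside.
- pepper_mill: Bystander. Dark wooden pepper mill, 60 diameter at the foot, 175 tall, upright. Origin: centre of its underside. Stem, bean jar and pepper mill may stand in one another's places.
- salt_jar: Bystander. Low clip-top jar of salt, 76 diameter, 85 tall. Origin: centre of its underside.
There are look-alikes about, which are no part of the job. Leave any blue, green or purple look-alike of the stem alone.

How it is judged:
By the outcome, as a careful person would: the job done as asked, in the order asked, and still so for the second after the job is handed in, with the robot touching nothing.
It also fails if it takes over 67 s, if anything falls off the work surface, if the arm or the gripper's body presses on something with over 40 N, if the wrist force passes 120 N, or if a joint passes its speed limit or range.

## Working session

There is one attempt and no reset: what is moved stays moved. The work goes in short steps, Python scripts to look and compute and a tool call to move; the robot and the scene stay as the last step left them, time stands still between calls to the robot, and variables do not carry over. Pictures are saved under pics/ and viewed, at most 10 in all, crops included, and the job is handed in when it is done.

Besides the shell and the picture viewer there is one more tool, called as name(argument=value, ...), one argument or row to a line, values as JSON. drive_tool: Moves the arm, as the interface text tells. Its arguments: {"type":"object","properties":{"rows":{"type":"array"},"fingers":{"type":"number"},"squeeze":{"type":"number"}},"required":["rows"]}

```bash
mkdir -p pics; ls
cat > h.py <<'E'
import numpy as np, cv2
from cell import *
def save(n,f):
    im=snapshot(n); cv2.imwrite(f,im[:,:,::-1]); return im
def K(c): 
    f=200/np.tan(np.radians(c['fov_y'])/2); return f
def ray(n,u,v):
    c=calibration(n); f=K(c); M=np.array(c['world_to_cam']); R=M[:3,:3]; t=M[:3,3]
    d=R.T@np.array([(u-c['cx'])/f,-(v-c['cy'])/f,-1]); return -R.T@t,d
def atz(n,u,v,z):
    o,d=ray(n,u,v); return o+d*(z-o[2])/d[2]
def proj(n,p):
    c=calibration(n); f=K(c); q=np.array(c['world_to_cam'])@np.append(p,1)
    return np.array([c['cx']-f*q[0]/q[2], c['cy']+f*q[1]/q[2]])
E
python3 - <<'E'
from h import *
for n in('scene','top'):
    save(n,f'pics/{n}0.png'); print({k:np.round(v,3).tolist() if not isinstance(v,str) else v for k,v in calibration(n).items()})
    for l in ('processor','stem','stem_top','spindle_tip','slicing_disc','slicing_disc_hub','grating_disc','chopping_blade','bowl_rim','motor_top'):
        print(n,l,[(round(d['score'],2),[round(x) for x in d['box']]) for d in spot_in(l,n)[:4]])
print(tcp_to_grasp,read_state()['time_s'])
E
```

```text
pics
{'fov_y': 53.6, 'cx': 328.773, 'cy': 197.151, 'world_to_cam': [[-0.541, 0.841, -0.016, 0.337], [-0.675, -0.423, 0.604, 0.288], [0.501, 0.337, 0.797, -1.401], [0.0, 0.0, 0.0, 1.0]]}
scene processor [(0.66, [387, 191, 159, 140]), (0.35, [253, 176, 40, 54])]
scene stem [(0.91, [227, 174, 22, 33]), (0.9, [192, 185, 21, 29]), (0.61, [182, 160, 11, 28]), (0.54, [207, 161, 19, 32])]
scene stem_top [(0.88, [230, 171, 19, 31]), (0.8, [176, 161, 22, 27])]
scene spindle_tip [(0.97, [385, 191, 161, 140])]
scene slicing_disc [(0.8, [262, 145, 50, 36])]
scene slicing_disc_hub [(0.59, [262, 147, 50, 38])]
scene grating_disc []
scene chopping_blade [(0.71, [199, 219, 49, 37])]
scene bowl_rim [(0.68, [386, 193, 161, 136])]
scene motor_top [(0.62, [383, 194, 167, 135])]
{'fov_y': 57.971, 'cx': 315.521, 'cy': 201.998, 'world_to_cam': [[0.01, -1.0, 0.029, -0.033], [0.988, 0.014, 0.154, -0.614], [-0.154, 0.027, 0.988, -1.042], [0.0, 0.0, 0.0, 1.0]]}
top processor []
top stem [(0.81, [431, 191, 20, 19]), (0.79, [404, 194, 20, 14]), (0.59, [419, 161, 25, 20]), (0.56, [446, 176, 24, 17])]
top stem_top [(0.84, [451, 174, 22, 20]), (0.74, [430, 192, 19, 19]), (0.64, [419, 165, 18, 15]), (0.51, [403, 190, 21, 16])]
top spindle_tip [(0.93, [123, 187, 138, 98]), (0.49, [321, 141, 37, 25])]
top slicing_disc [(0.73, [372, 236, 52, 54])]
top slicing_disc_hub [(0.73, [376, 234, 46, 55])]
top grating_disc [(0.81, [308, 233, 54, 58])]
top chopping_blade [(0.71, [358, 142, 54, 24])]
top bowl_rim [(0.94, [126, 188, 135, 99])]
top motor_top [(0.66, [124, 184, 137, 99]), (0.45, [361, 140, 48, 22]), (0.44, [405, 195, 17, 11])]
0.0187 1.1
```

View pics/scene0.png

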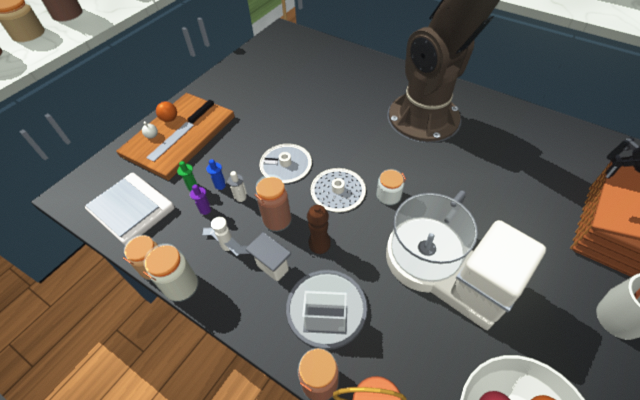

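View pics/top0.png

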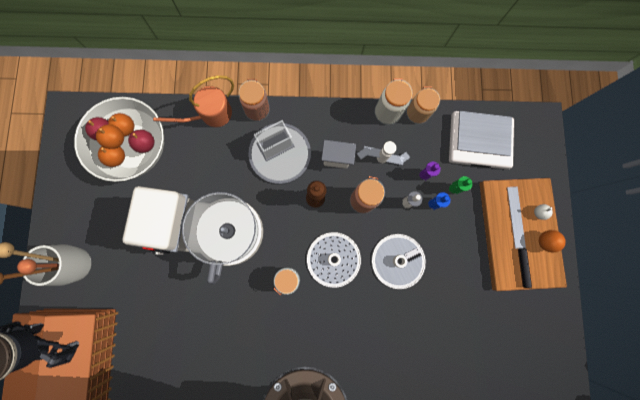

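The scene picture shows the processor with its bowl and spindle at (430,245), slicing disc at (286,162), grating disc at (338,189), and the cream stem at (238,186). In the top picture these are at (226,230), (399,261), (333,260) and (413,200).

Stem candidates in top: cream (413,200), blue (441,201), green (463,184), purple (431,170); chopping-blade hub at (389,150). For the disc: slicing (399,261), one radial blade, and grating (333,260), dotted. My choice is the cream stem and the disc with the radial blade.

Run:
```python
from h import *
s=snapshot('scene');t=snapshot('top')
a=cv2.resize(s[135:255,160:320],None,fx=4,fy=4,interpolation=2)
b=cv2.resize(t[135:295,300:480],None,fx=3,fy=3,interpolation=2)
cv2.imwrite('pics/c1.png',a[:,:,::-1]); 
c=cv2.resize(t[175:295,120:280],None,fx=4,fy=4,interpolation=2)
b=cv2.resize(t[180:290,280:440],None,fx=4,fy=4,interpolation=2)
cv2.imwrite('pics/c2.png',b[:,:,::-1]); cv2.imwrite('pics/c3.png',c[:,:,::-1])
```

```text
(no output)
```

View pics/c1.png

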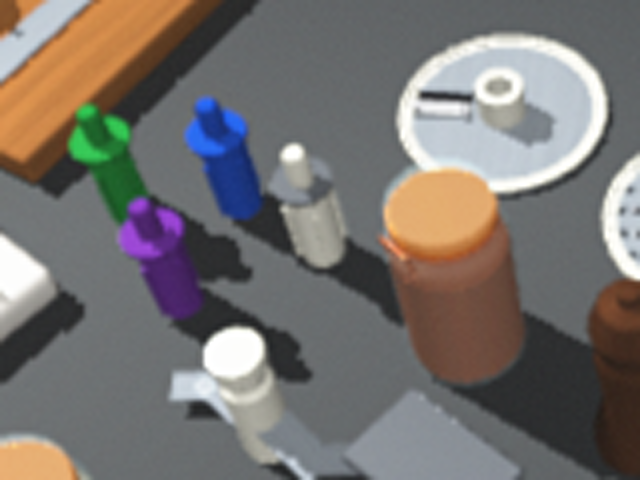

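View pics/c2.png

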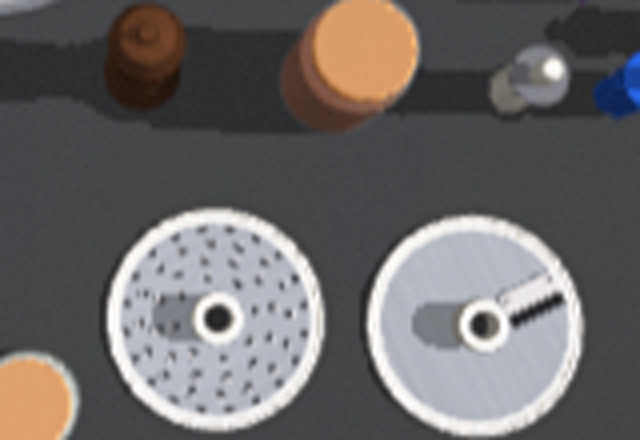

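View pics/c3.png

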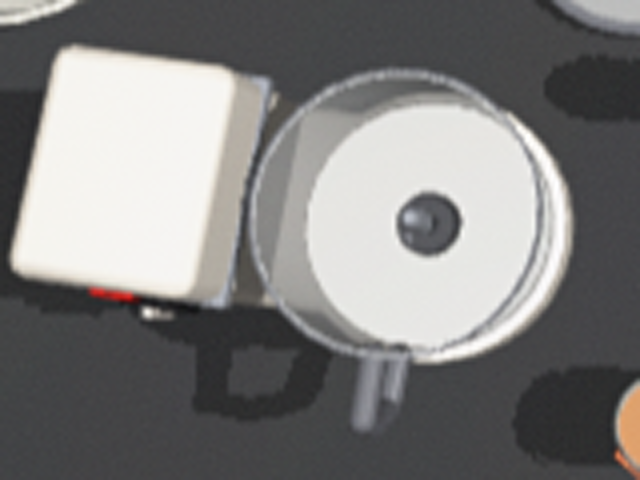

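Run:
```python
from h import *
o=-.375
pr=lambda l,n,u,v,z:print(l,n,np.round(atz(n,u+o,v+o,z)*1000,1))
pr('post','scene',233.25,173.75,.114);pr('post','top',416.3,197,.114);pr('collar','top',415,199,.084);pr('collar','scene',160+302/4,135+182/4,.084)
pr('hub','scene',284.5,155.75,.034);pr('hub','top',400.75,260.75,.034);pr('ring','top',398.5,261.25,.005);pr('ring','scene',160+503/4,135+112/4,.003)
pr('tip','top',223,229.5,.125);pr('seat','top',227.25,230.5,.066);pr('rim','top',219.4,228,.165)
for n in('scene','top'):
  snapshot(n)
  for l in('stem','slicing_disc','bean_jar','processor','salt_jar','grating_disc','pepper_mill'):
    for d in silhouettes(l,n)[:3]:
      m=d['pixels']; ys,xs=np.nonzero(m); print(n,l,round(d['score'],2),np.round(d['box']).tolist(),m.sum(),round(xs.mean(),1) if len(xs) else None,round(ys.mean(),1) if len(xs) else None)
s=snapshot('scene');cv2.imwrite('pics/c4.png',cv2.resize(s[180:330,380:550],None,fx=4,fy=4,interpolation=2)[:,:,::-1])
```

```text
post scene [ 627.  -313.3  114. ]
post top [ 624.1 -311.4  114. ]
collar top [ 623.3 -316.7   84. ]
collar scene [ 626.6 -313.5   84. ]
hub scene [ 440.5 -284.9   34. ]
hub top [ 443.  -282.7   34. ]
ring top [ 441.3 -283.3    5. ]
ring scene [ 442.2 -282.7    3. ]
tip top [523.4 231.4 125. ]
seat top [525.2 232.4  66. ]
rim top [524.2 232.  165. ]
scene stem 0.88 [226.0, 173.0, 22.0, 31.0] 370 236.6 186.3
scene stem 0.8 [178.0, 158.0, 18.0, 32.0] 276 186.4 175.0
scene stem 0.6 [205.0, 160.0, 20.0, 30.0] 334 215.5 174.3
scene slicing_disc 0.89 [262.0, 143.0, 50.0, 40.0] 1503 285.7 162.7
scene bean_jar 0.9 [253.0, 175.0, 41.0, 55.0] 1565 273.2 202.9
scene bean_jar 0.65 [307.0, 168.0, 58.0, 47.0] 1845 337.7 190.1
scene processor 0.7 [383.0, 190.0, 163.0, 137.0] 13253 460.0 257.2
scene processor 0.19 [253.0, 171.0, 40.0, 59.0] 1589 272.8 202.9
scene salt_jar 0.36 [259.0, 141.0, 54.0, 41.0] 1562 285.8 162.4
scene grating_disc 0.62 [309.0, 168.0, 57.0, 46.0] 1947 337.4 190.1
scene grating_disc 0.17 [284.0, 272.0, 84.0, 78.0] 5057 325.9 309.6
scene pepper_mill 0.59 [306.0, 205.0, 25.0, 45.0] 905 318.1 229.2
top stem 0.66 [432.0, 191.0, 18.0, 21.0] 214 439.5 200.3
top stem 0.56 [419.0, 162.0, 21.0, 17.0] 245 429.9 170.0
top stem 0.56 [449.0, 178.0, 27.0, 14.0] 286 460.4 184.4
top slicing_disc 0.87 [370.0, 236.0, 55.0, 56.0] 2332 398.0 260.6
top slicing_disc 0.2 [403.0, 192.0, 23.0, 14.0] 220 412.4 198.6
top bean_jar 0.86 [352.0, 178.0, 30.0, 35.0] 898 367.3 194.6
top processor 0.92 [125.0, 188.0, 138.0, 95.0] 8469 194.0 226.1
top salt_jar 0.93 [271.0, 266.0, 26.0, 28.0] 581 286.0 280.1
top grating_disc 0.58 [310.0, 232.0, 49.0, 55.0] 2174 333.4 259.1
top grating_disc 0.4 [124.0, 187.0, 140.0, 97.0] 8436 194.3 226.0
top pepper_mill 0.92 [306.0, 180.0, 21.0, 27.0] 436 315.4 193.2
top pepper_mill 0.35 [369.0, 236.0, 58.0, 54.0] 2303 398.2 260.6
```

View pics/c4.png

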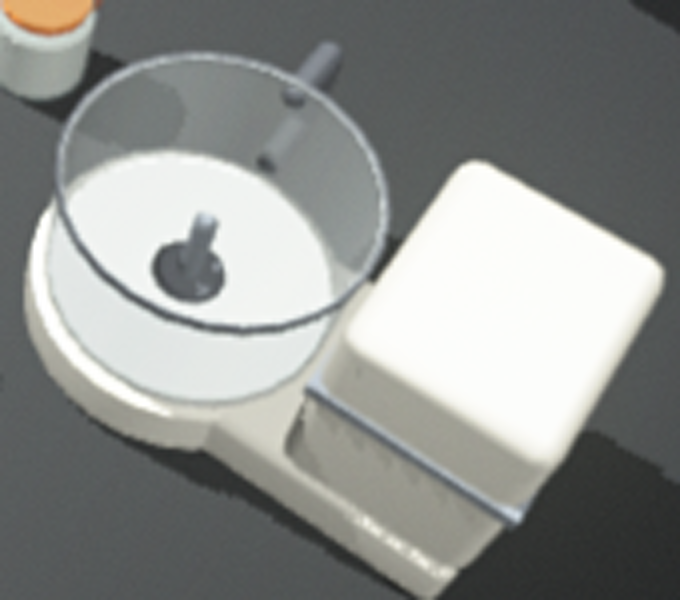

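Run:
```python
from h import *
o=-.375
pr=lambda l,n,u,v,z:print(l,n,np.round(atz(n,u+o,v+o,z)*1000,1))
pr('tip','scene',431.2,234.2,.125);pr('seat','scene',427,247.75,.066);pr('rim','scene',435.6,228,.165)
pr('jar lid','top',280+365/4,180+50/4,.158);pr('jar lid','scene',160+441/4,135+207/4,.158)
pr('blue','top',443,200,.084);pr('purple','top',432,171,.084);pr('chop','top',389,148,.112)
pr('mill','top',280+148/4,180+32/4,.175)
s=read_state();print(s['time_s'],np.round(s['eef_pos'],4),np.round(s['ee_rot'],3),s['grip_width'],s['wrist_force'])
```

```text
tip scene [524.4 232.6 125. ]
seat scene [527.5 234.6  66. ]
rim scene [530.3 238.1 165. ]
jar lid top [ 627.  -173.8  158. ]
jar lid scene [ 633.8 -170.3  158. ]
blue top [ 621.5 -399.9   84. ]
purple top [ 708.9 -370.7   84. ]
chop top [ 768.8 -236.2  112. ]
mill top [633.9 -24.7 175. ]
2.05 [0.2628 0.5671 0.2039] [[-0.907  0.42   0.   ]
 [ 0.42   0.907  0.   ]
 [-0.     0.    -1.   ]] 0.0851865026707758 [-0.37165508  0.01138113  1.04406761]
```

drive_tool(
  rows=[
    {"tx":0.012,"ty":-0.0293,"tz":0.01,"az":-2.17},
    {"tx":0.012,"ty":-0.0293,"tz":0.01,"az":-2.17},
    {"tx":0.012,"ty":-0.0293,"tz":0.01,"az":-2.17},
    {"tx":0.012,"ty":-0.0293,"tz":0.01,"az":-2.17},
    {"tx":0.012,"ty":-0.0293,"tz":0.01,"az":-2.17},
    {"tx":0.012,"ty":-0.0293,"tz":0.01,"az":-2.17},
    {"tx":0.012,"ty":-0.0293,"tz":0.01,"az":-2.17},
    {"tx":0.012,"ty":-0.0293,"az":-2.17},
    {"tx":0.012,"ty":-0.0293,"az":-2.17},
    {"tx":0.012,"ty":-0.0293,"az":-2.17},
    {"tx":0.012,"ty":-0.0293,"az":-2.17},
    {"tx":0.012,"ty":-0.0293,"az":-2.17},
    {"tx":0.012,"ty":-0.0293,"az":-2.17},
    {"tx":0.012,"ty":-0.0293,"az":-2.17},
    {"tx":0.012,"ty":-0.0293,"az":-2.17},
    {"tx":0.012,"ty":-0.0293,"az":-2.17},
    {"tx":0.012,"ty":-0.0293,"az":-2.17},
    {"tx":0.012,"ty":-0.0293,"az":-2.17},
    {"tx":0.012,"ty":-0.0293,"az":-2.17},
    {"tx":0.012,"ty":-0.0293,"az":-2.17},
  ],
  fingers=-1,
  squeeze=40,
)

```text
invalid input
```

drive_tool(
  rows=[
    {"tx":0.012,"ty":-0.0293,"az":-2.17},
    {"tx":0.012,"ty":-0.0293,"az":-2.17},
    {"tx":0.012,"ty":-0.0293,"az":-2.17},
    {"tx":0.012,"ty":-0.0293,"az":-2.17},
    {"tx":0.012,"ty":-0.0293,"az":-2.17},
    {"tx":0.012,"ty":-0.0293,"az":-2.17},
    {"tx":0.012,"ty":-0.0293,"az":-2.17},
    {"tx":0.012,"ty":-0.0293,"az":-2.17},
    {"tx":0.012,"ty":-0.0293,"az":-2.17},
    {"tx":0.012,"ty":-0.0293,"az":-2.17},
    {},
    {},
  ],
)

```text
invalid input
```

drive_tool(
  rows=[
    {"tx":0.012,"ty":-0.0293,"tz":0.01,"ax":0,"ay":0,"az":-2.17},
    {"tx":0.012,"ty":-0.0293,"tz":0.01,"ax":0,"ay":0,"az":-2.17},
  ],
  fingers=-1,
  squeeze=40,
)

```text
time_s: 2.22
eef_pos: [0.2855, 0.5087, 0.2231]
ee_rot: [[-0.874, 0.486, -0.001], [0.486, 0.874, -0.001], [0.001, -0.001, -1.0]]
wrist_force: [1.0, 0.3, 1.0]
grip_width: 0.0854
grasp_force: 0.0
```

drive_tool(
  rows=[
    {"tx":0.013,"ty":-0.032,"tz":0.015,"ax":0,"ay":0,"az":-2.4},
    {"tx":0.013,"ty":-0.032,"tz":0.015,"ax":0,"ay":0,"az":-2.4},
    {"tx":0.013,"ty":-0.032,"tz":0.015,"ax":0,"ay":0,"az":-2.4},
    {"tx":0.013,"ty":-0.032,"tz":0.015,"ax":0,"ay":0,"az":-2.4},
    {"tx":0.013,"ty":-0.032,"tz":0.015,"ax":0,"ay":0,"az":-2.4},
    {"tx":0.013,"ty":-0.032,"tz":0,"ax":0,"ay":0,"az":-2.4},
    {"tx":0.013,"ty":-0.032,"tz":0,"ax":0,"ay":0,"az":-2.4},
    {"tx":0.013,"ty":-0.032,"tz":0,"ax":0,"ay":0,"az":-2.4},
    {"tx":0.013,"ty":-0.032,"tz":0,"ax":0,"ay":0,"az":-2.4},
    {"tx":0.013,"ty":-0.032,"tz":0,"ax":0,"ay":0,"az":-2.4},
    {"tx":0.013,"ty":-0.032,"tz":0,"ax":0,"ay":0,"az":-2.4},
    {"tx":0.013,"ty":-0.032,"tz":0,"ax":0,"ay":0,"az":-2.4},
    {"tx":0.013,"ty":-0.032,"tz":0,"ax":0,"ay":0,"az":-2.4},
    {"tx":0.013,"ty":-0.032,"tz":0,"ax":0,"ay":0,"az":-2.4},
    {"tx":0.013,"ty":-0.032,"tz":0,"ax":0,"ay":0,"az":-2.4},
    {"tx":0.013,"ty":-0.032,"tz":0,"ax":0,"ay":0,"az":-2.4},
    {"tx":0.013,"ty":-0.032,"tz":0,"ax":0,"ay":0,"az":-2.4},
    {"tx":0.013,"ty":-0.032,"tz":0,"ax":0,"ay":0,"az":-2.4},
    {"tx":0.013,"ty":-0.032,"tz":0,"ax":0,"ay":0,"az":-2.4},
    {"tx":0.013,"ty":-0.032,"tz":0,"ax":0,"ay":0,"az":-2.4},
  ],
)

```text
time_s: 3.88
eef_pos: [0.5472, -0.133, 0.2991]
ee_rot: [[-0.22, 0.975, 0.001], [0.975, 0.22, 0.0], [0.0, 0.001, -1.0]]
wrist_force: [0.2, -0.1, 0.1]
grip_width: 0.0854
grasp_force: 0.0
```

drive_tool(
  rows=[
    {"tx":0.015,"ty":-0.032,"tz":0,"ax":0,"ay":0,"az":-2.5},
    {"tx":0.015,"ty":-0.032,"tz":0,"ax":0,"ay":0,"az":-2.5},
    {"tx":0.015,"ty":-0.032,"tz":-0.01,"ax":0,"ay":0,"az":-2.5},
    {"tx":0.015,"ty":-0.032,"tz":-0.01,"ax":0,"ay":0,"az":-2.5},
    {"tx":0.015,"ty":-0.032,"tz":-0.02,"ax":0,"ay":0,"az":-2.5},
    {"tx":0.003,"ty":-0.0215,"tz":-0.02,"ax":0,"ay":0,"az":-0.3},
    {"tx":0,"ty":0,"tz":-0.02,"ax":0,"ay":0,"az":0},
    {"tx":0,"ty":0,"tz":-0.01,"ax":0,"ay":0,"az":0},
    {"tx":0,"ty":0,"tz":0,"ax":0,"ay":0,"az":0},
  ],
)

```text
time_s: 4.63
eef_pos: [0.6238, -0.3116, 0.2061]
ee_rot: [[-0.0, 1.0, -0.004], [1.0, 0.0, 0.002], [0.002, -0.004, -1.0]]
wrist_force: [0.2, 1.1, -1.0]
grip_width: 0.0859
grasp_force: 0.0
```

drive_tool(
  rows=[
    {"tx":0,"ty":0,"tz":-0.02,"ax":0,"ay":0,"az":0},
    {"tx":0,"ty":0,"tz":-0.02,"ax":0,"ay":0,"az":0},
    {"tx":0,"ty":0,"tz":-0.02,"ax":0,"ay":0,"az":0},
    {"tx":0,"ty":0,"tz":-0.02,"ax":0,"ay":0,"az":0},
    {"tx":0,"ty":0,"tz":-0.02,"ax":0,"ay":0,"az":0},
    {"tx":0,"ty":0,"tz":-0.01,"ax":0,"ay":0,"az":0},
    {"tx":0,"ty":0,"tz":-0.009,"ax":0,"ay":0,"az":0},
    {"tx":0,"ty":0,"tz":0,"ax":0,"ay":0,"az":0},
    {"tx":0,"ty":0,"tz":0,"ax":0,"ay":0,"az":0},
  ],
)

```text
time_s: 5.38
eef_pos: [0.6253, -0.3128, 0.0909]
ee_rot: [[-0.001, 1.0, 0.001], [1.0, 0.001, -0.0], [-0.0, 0.001, -1.0]]
wrist_force: [-0.1, -0.2, 0.5]
grip_width: 0.0855
grasp_force: 0.0
```

drive_tool(
  rows=[
    {"tx":0,"ty":0,"tz":0,"ax":0,"ay":0,"az":0},
    {"tx":0,"ty":0,"tz":0,"ax":0,"ay":0,"az":0},
    {"tx":0,"ty":0,"tz":0,"ax":0,"ay":0,"az":0},
    {"tx":0,"ty":0,"tz":0,"ax":0,"ay":0,"az":0},
    {"tx":0,"ty":0,"tz":0,"ax":0,"ay":0,"az":0},
    {"tx":0,"ty":0,"tz":0,"ax":0,"ay":0,"az":0},
    {"tx":0,"ty":0,"tz":0,"ax":0,"ay":0,"az":0},
    {"tx":0,"ty":0,"tz":0,"ax":0,"ay":0,"az":0},
    {"tx":0,"ty":0,"tz":0,"ax":0,"ay":0,"az":0},
    {"tx":0,"ty":0,"tz":0,"ax":0,"ay":0,"az":0},
  ],
  fingers=1,
  squeeze=40,
)

```text
time_s: 6.22
eef_pos: [0.6247, -0.313, 0.0899]
ee_rot: [[-0.0, 1.0, -0.0], [1.0, 0.0, 0.0], [0.0, -0.0, -1.0]]
wrist_force: [0.3, -1.1, -1.3]
grip_width: -0.0001
grasp_force: 0.0
```

Run:
```python
from h import *
s=snapshot('scene');t=snapshot('top')
a=cv2.resize(s[120:245,180:320],None,fx=4,fy=4,interpolation=2)
b=cv2.resize(t[150:275,360:460],None,fx=4,fy=4,interpolation=2)[:500]
im=np.zeros((500,800,3),np.uint8); im[:,:400]=a[:,:400]; im[:,400:]=b
cv2.imwrite('pics/d1.png',im[:,:,::-1]); print(read_state()['time_s'])
print(proj('scene',[.6247,-.313,.09]),proj('top',[.6247,-.313,.09]))
```

```text
6.3167
[235.25534143 178.41085056] [413.98341619 197.80589143]
```

View pics/d1.png

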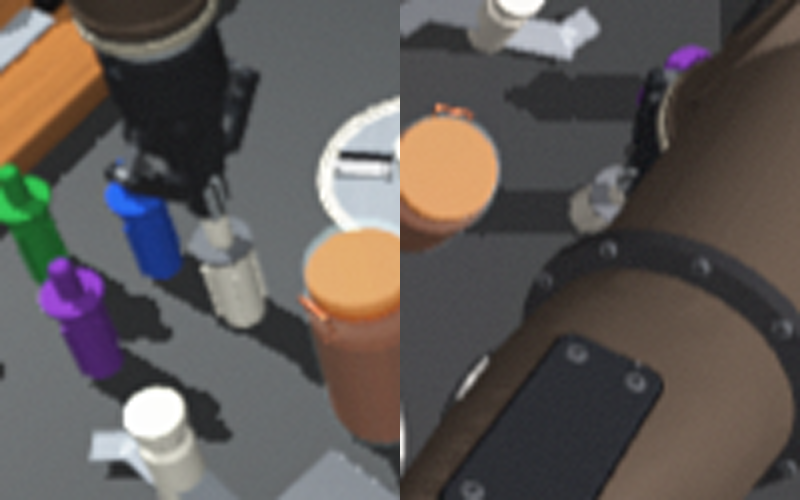

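Run:
```python
from h import *
def tri(u1,v1,u2,v2):
    A=[];b=[]
    for n,u,v in(('scene',u1,v1),('top',u2,v2)):
        o,d=ray(n,u,v); d/=np.linalg.norm(d); P=np.eye(3)-np.outer(d,d); A.append(P);b.append(P@o)
    x,r,*_=np.linalg.lstsq(np.vstack(A),np.hstack(b),rcond=None); return np.round(x*1000,1),r
print(tri(234.2,171,416,194.5))
print('post',tri(232.9,173.4,415.9,196.6)); print('collar',tri(235.1,180.1,414.6,198.6)); print('base', tri(240.5,200,405,201))
print('hub',tri(284.1,155.4,400.4,260.4)); print('tip',tri(430.8,233.8,222.6,229.1))
for z in(.09,.114,.13):print(z,proj('scene',[.625,-.313,z]),proj('scene',[.625,-.345,z]))
```

```text
(array([ 626.9, -306.1,  128.8]), array([2.8670853e-06]))
post (array([ 625.4, -313.3,  111.7]), array([4.22442279e-06]))
collar (array([ 624. , -317.8,   78.9]), array([4.0941034e-07]))
base (array([ 630.4, -313. ,   -5.8]), array([7.56083037e-09]))
hub (array([ 443.1, -282.2,   37.8]), array([2.39990711e-07]))
tip (array([523.5, 232.1, 123.5]), array([1.65540069e-07]))
0.09 [235.18553837 178.4798536 ] [226.66896758 173.92340527]
0.114 [233.42854101 172.95163795] [224.78270473 168.37048208]
0.13 [232.2229524  169.15837454] [223.4887792  164.56132629]
```

The crop shows the stem still upright at the same place (collar at about scene (235,180)), with the shut fingertips just above its post at scene (234,171). So they closed roughly 25 mm higher than the reported TCP. I'll open, go lower, and use the grip width to tell what I've got.

drive_tool(
  rows=[
    {"tx":0,"ty":0,"tz":0,"ax":0,"ay":0,"az":0},
    {"tx":0,"ty":0,"tz":0,"ax":0,"ay":0,"az":0},
    {"tx":0,"ty":0,"tz":0,"ax":0,"ay":0,"az":0},
    {"tx":0,"ty":0,"tz":0,"ax":0,"ay":0,"az":0},
    {"tx":0,"ty":0,"tz":0,"ax":0,"ay":0,"az":0},
    {"tx":0,"ty":0,"tz":0,"ax":0,"ay":0,"az":0},
    {"tx":0,"ty":0,"tz":0,"ax":0,"ay":0,"az":0},
    {"tx":0,"ty":0,"tz":0,"ax":0,"ay":0,"az":0},
  ],
  fingers=-1,
)

```text
time_s: 6.98
eef_pos: [0.6247, -0.313, 0.0899]
ee_rot: [[-0.0, 1.0, 0.0], [1.0, 0.0, -0.0], [-0.0, 0.0, -1.0]]
wrist_force: [-0.5, -0.4, -0.6]
grip_width: 0.0854
grasp_force: 0.0
```

drive_tool(
  rows=[
    {"tx":0,"ty":0,"tz":-0.006,"ax":0,"ay":0,"az":0},
    {"tx":0,"ty":0,"tz":-0.006,"ax":0,"ay":0,"az":0},
    {"tx":0,"ty":0,"tz":-0.006,"ax":0,"ay":0,"az":0},
    {"tx":0,"ty":0,"tz":0,"ax":0,"ay":0,"az":0},
  ],
)

```text
time_s: 7.32
eef_pos: [0.6238, -0.3123, 0.0699]
ee_rot: [[-0.0, 1.0, -0.002], [1.0, 0.0, 0.001], [0.001, -0.002, -1.0]]
wrist_force: [-0.2, 0.1, 0.6]
grip_width: 0.085
grasp_force: 0.0
```

Run:
```python
from h import *
s=snapshot('scene');t=snapshot('top')
a=cv2.resize(s[120:220,190:280],None,fx=4.4,fy=5,interpolation=2)
a=cv2.resize(s[120:220,200:275],None,fx=5.333,fy=5.333,interpolation=2)
b=cv2.resize(t[160:260,370:445],None,fx=5.333,fy=5.333,interpolation=2)
im=np.hstack([a,b]); cv2.imwrite('pics/d2.png',im[:,:,::-1]); print(im.shape,read_state()['time_s'],read_state()['eef_pos'])
```

```text
(533, 800, 3) 7.4167 [ 0.62435292 -0.31280619  0.07124252]
```

View pics/d2.png

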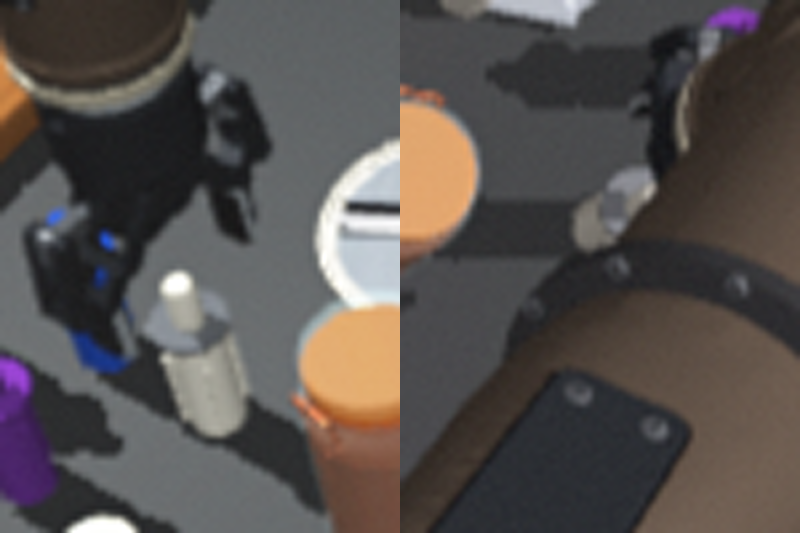

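The crop shows the open fingers at scene (245.5,165) and (224.4,186.5), on either side of the post at (233.7,174). I'll test that against the projected geometry.

Run:
```python
from h import *
for z in(.07,.084,.1,.115):
    print(z,*[np.round(atz('scene',u,v,z)[:2]*1000) for u,v in((245.5,165),(224.4,186.5))])
for dx in(.048,-.048):print(proj('scene',[.6244+dx,-.3128,.084]),proj('top',[.6244+dx,-.3128,.084]))
print('crop1 px of top collar/ finger',370+655/5.333-75,160+150/5.33)
```

```text
0.07 [ 558. -336.] [ 654. -334.]
0.084 [ 566. -326.] [ 660. -324.]
0.1 [ 576. -314.] [ 668. -312.]
0.115 [ 585. -303.] [ 675. -301.]
[224.4585258  190.98335588] [412.79673738 182.28786693]
[246.6826332  168.93453052] [413.83410617 214.41840025]
crop1 px of top collar/ finger 417.8201762610163 188.14258911819888
```

drive_tool(
  rows=[
    {"tx":0,"ty":0,"tz":0,"ax":0,"ay":0,"az":0},
    {"tx":0,"ty":0,"tz":0,"ax":0,"ay":0,"az":0},
    {"tx":0,"ty":0,"tz":0,"ax":0,"ay":0,"az":0},
    {"tx":0,"ty":0,"tz":0,"ax":0,"ay":0,"az":0},
    {"tx":0,"ty":0,"tz":0,"ax":0,"ay":0,"az":0},
    {"tx":0,"ty":0,"tz":0,"ax":0,"ay":0,"az":0},
    {"tx":0,"ty":0,"tz":0,"ax":0,"ay":0,"az":0},
    {"tx":0,"ty":0,"tz":0,"ax":0,"ay":0,"az":0},
    {"tx":0,"ty":0,"tz":0,"ax":0,"ay":0,"az":0},
  ],
  fingers=1,
)

```text
time_s: 8.17
eef_pos: [0.6247, -0.3131, 0.0722]
ee_rot: [[0.0, 1.0, 0.0], [1.0, -0.0, -0.0], [-0.0, 0.0, -1.0]]
wrist_force: [-1.7, 0.3, 2.9]
grip_width: 0.0158
grasp_force: 39.1
```

drive_tool(
  rows=[
    {"tx":0,"ty":0,"tz":0,"ax":0,"ay":0,"az":0},
    {"tx":0,"ty":0,"tz":0,"ax":0,"ay":0,"az":0},
    {"tx":0,"ty":0,"tz":0,"ax":0,"ay":0,"az":0},
    {"tx":0,"ty":0,"tz":0,"ax":0,"ay":0,"az":0},
    {"tx":0,"ty":0,"tz":-0.005,"ax":0,"ay":0,"az":0},
    {"tx":0,"ty":0,"tz":-0.005,"ax":0,"ay":0,"az":0},
    {"tx":0,"ty":0,"tz":0,"ax":0,"ay":0,"az":0},
    {"tx":0,"ty":0,"tz":0,"ax":0,"ay":0,"az":0},
  ],
  fingers=-1,
)

```text
time_s: 8.83
eef_pos: [0.6243, -0.3127, 0.0612]
ee_rot: [[0.0, 1.0, -0.001], [1.0, -0.0, 0.001], [0.001, -0.001, -1.0]]
wrist_force: [0.6, -0.9, -0.1]
grip_width: 0.0852
grasp_force: 0.0
```

drive_tool(
  rows=[
    {"tx":0,"ty":0,"tz":0,"ax":0,"ay":0,"az":0},
    {"tx":0,"ty":0,"tz":0,"ax":0,"ay":0,"az":0},
    {"tx":0,"ty":0,"tz":0,"ax":0,"ay":0,"az":0},
    {"tx":0,"ty":0,"tz":0,"ax":0,"ay":0,"az":0},
    {"tx":0,"ty":0,"tz":0,"ax":0,"ay":0,"az":0},
    {"tx":0,"ty":0,"tz":0,"ax":0,"ay":0,"az":0},
    {"tx":0,"ty":0,"tz":0,"ax":0,"ay":0,"az":0},
    {"tx":0,"ty":0,"tz":0,"ax":0,"ay":0,"az":0},
    {"tx":0,"ty":0,"tz":0,"ax":0,"ay":0,"az":0},
  ],
  fingers=1,
)

```text
time_s: 9.58
eef_pos: [0.6246, -0.3132, 0.0621]
ee_rot: [[0.0, 1.0, -0.0], [1.0, -0.0, -0.0], [-0.0, -0.0, -1.0]]
wrist_force: [-1.7, -0.0, 3.7]
grip_width: 0.0165
grasp_force: 39.1
```

drive_tool(
  rows=[
    {"tx":0,"ty":0,"tz":0.01,"ax":0,"ay":0,"az":0},
    {"tx":0,"ty":0,"tz":0.02,"ax":0,"ay":0,"az":0},
    {"tx":0,"ty":0,"tz":0.025,"ax":0,"ay":0,"az":0},
    {"tx":0,"ty":0,"tz":0.025,"ax":0,"ay":0,"az":0},
    {"tx":0,"ty":0,"tz":0.025,"ax":0,"ay":0,"az":0},
    {"tx":0,"ty":0,"tz":0.025,"ax":0,"ay":0,"az":0},
    {"tx":0,"ty":0,"tz":0.025,"ax":0,"ay":0,"az":0},
    {"tx":0,"ty":0,"tz":0.025,"ax":0,"ay":0,"az":0},
    {"tx":0,"ty":0,"tz":0.02,"ax":0,"ay":0,"az":0},
    {"tx":0,"ty":0,"tz":0.01,"ax":0,"ay":0,"az":0},
    {"tx":0,"ty":0,"tz":0,"ax":0,"ay":0,"az":0},
    {"tx":0,"ty":0,"tz":0,"ax":0,"ay":0,"az":0},
  ],
)

```text
time_s: 10.58
eef_pos: [0.6247, -0.3128, 0.2716]
ee_rot: [[-0.0, 1.0, 0.0], [1.0, 0.0, 0.0], [0.0, 0.0, -1.0]]
wrist_force: [-0.1, -0.0, -2.1]
grip_width: 0.0166
grasp_force: 39.2
```

Run:
```python
from h import *
s=snapshot('scene');t=snapshot('top')
a=cv2.resize(s[90:190,180:255],None,fx=5.333,fy=5.333,interpolation=2)
b=cv2.resize(t[140:240,375:450],None,fx=5.333,fy=5.333,interpolation=2)
im=np.hstack([a,b]); cv2.imwrite('pics/d3.png',im[:,:,::-1]); r=read_state();print(r['time_s'],r['eef_pos'],r['wrist_force'],r['grip_width'])
```

```text
10.6833 [ 0.62420467 -0.31232712  0.27013675] [ 0.30691673 -0.20511256 -1.74754981] 0.016457747076535068
```

View pics/d3.png

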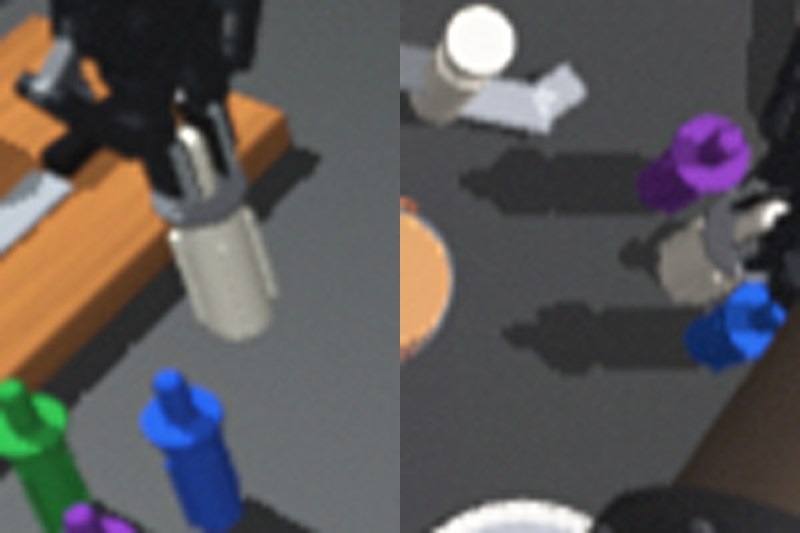

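Run:
```python
from h import *
def tri(u1,v1,u2,v2):
    A=[];b=[]
    for n,u,v in(('scene',u1,v1),('top',u2,v2)):
        o,d=ray(n,u-.4,v-.4); d/=np.linalg.norm(d); P=np.eye(3)-np.outer(d,d); A.append(P);b.append(P@o)
    x,r,*_=np.linalg.lstsq(np.vstack(A),np.hstack(b),rcond=None); return np.round(x*1000,1),r
print('top',tri(215.6,114.4,445.9,179.4));print('collar',tri(217.5,129,435.4,183.5));print('base',tri(224.1,150.9,428.4,191.6))
for b in(.18,.208):
  for h in(0,.084,.114): print(b,h,proj('scene',[.6245,-.3125,b+h]),proj('top',[.6245,-.3125,b+h]))
```

```text
top (array([ 626.8, -311.5,  329.7]), array([7.86737211e-06]))
collar (array([ 630. , -308.9,  285. ]), array([3.17035535e-05]))
base (array([ 625.4, -319.5,  199.5]), array([1.23433089e-05]))
0.18 0 [228.53513414 156.66631113] [423.80568536 192.34004585]
0.18 0.084 [221.18575431 133.4817203 ] [434.93690833 186.1771633 ]
0.18 0.114 [218.31240911 124.41737279] [439.43486029 183.68683948]
0.208 0 [226.19170492 149.27365365] [427.29814117 190.40642229]
0.208 0.084 [218.5084136  125.03569489] [439.12533875 183.85820833]
0.208 0.114 [215.49833274 115.53999663] [443.92304376 181.20192405]
```

The crop shows the cream stem held at scene (217,130), base at (224,151), nearly upright, with the fingertips just above its collar and the base at z ≈ 0.205. The blue, green and purple ones are untouched. I'll carry it over to the spindle.

drive_tool(
  rows=[
    {"tx":-0.002,"ty":0.01,"tz":0.01,"ax":0,"ay":0,"az":0},
    {"tx":-0.004,"ty":0.02,"tz":0.01,"ax":0,"ay":0,"az":0},
    {"tx":-0.006,"ty":0.032,"tz":0,"ax":0,"ay":0,"az":0},
    {"tx":-0.006,"ty":0.032,"tz":0,"ax":0,"ay":0,"az":0},
    {"tx":-0.006,"ty":0.032,"tz":0,"ax":0,"ay":0,"az":0},
    {"tx":-0.006,"ty":0.032,"tz":0,"ax":0,"ay":0,"az":0},
    {"tx":-0.006,"ty":0.032,"tz":0,"ax":0,"ay":0,"az":0},
    {"tx":-0.006,"ty":0.032,"tz":0,"ax":0,"ay":0,"az":0},
    {"tx":-0.006,"ty":0.032,"tz":0,"ax":0,"ay":0,"az":0},
    {"tx":-0.006,"ty":0.032,"tz":0,"ax":0,"ay":0,"az":0},
    {"tx":-0.006,"ty":0.032,"tz":0,"ax":0,"ay":0,"az":0},
    {"tx":-0.006,"ty":0.032,"tz":0,"ax":0,"ay":0,"az":0},
    {"tx":-0.006,"ty":0.032,"tz":0,"ax":0,"ay":0,"az":0},
    {"tx":-0.006,"ty":0.032,"tz":0,"ax":0,"ay":0,"az":0},
    {"tx":-0.006,"ty":0.032,"tz":0,"ax":0,"ay":0,"az":0},
    {"tx":-0.006,"ty":0.032,"tz":0,"ax":0,"ay":0,"az":0},
    {"tx":-0.0063,"ty":0.032,"tz":0,"ax":0,"ay":0,"az":0},
    {"tx":-0.004,"ty":0.025,"tz":0,"ax":0,"ay":0,"az":0},
    {"tx":0,"ty":0.0105,"tz":0,"ax":0,"ay":0,"az":0},
    {"tx":0,"ty":0,"tz":0,"ax":0,"ay":0,"az":0},
  ],
)

```text
time_s: 12.35
eef_pos: [0.5228, 0.2364, 0.2913]
ee_rot: [[-0.006, 1.0, -0.001], [1.0, 0.006, 0.0], [0.0, -0.001, -1.0]]
wrist_force: [0.2, 0.2, -1.5]
grip_width: 0.0164
grasp_force: 39.2
```

drive_tool(
  rows=[
    {"tx":0,"ty":0,"tz":-0.01,"ax":0,"ay":0,"az":0},
    {"tx":0,"ty":0,"tz":-0.01,"ax":0,"ay":0,"az":0},
    {"tx":0,"ty":0,"tz":-0.01,"ax":0,"ay":0,"az":0},
    {"tx":0,"ty":0,"tz":-0.01,"ax":0,"ay":0,"az":0},
    {"tx":0,"ty":0,"tz":-0.01,"ax":0,"ay":0,"az":0},
    {"tx":0,"ty":0,"tz":0,"ax":0,"ay":0,"az":0},
    {"tx":0,"ty":0,"tz":0,"ax":0,"ay":0,"az":0},
  ],
)

```text
time_s: 12.93
eef_pos: [0.5241, 0.2319, 0.2412]
ee_rot: [[0.001, 1.0, -0.001], [1.0, -0.001, -0.001], [-0.001, -0.001, -1.0]]
wrist_force: [-0.4, -0.3, -0.9]
grip_width: 0.0165
grasp_force: 39.2
```

Run:
```python
from h import *
r=read_state();print(r['time_s'],r['eef_pos'],r['wrist_force'])
ims=[]
for n in('scene','top'):
  im=snapshot(n); cv2.imwrite(f'pics/e_{n}.png',im[:,:,::-1])
  for l in('stem',):
    for d in silhouettes(l,n)[:3]: print(n,l,round(d['score'],2),d['box'],d['pixels'].sum())
  for b in(.158,):
    for h in(0,.079,.084,.114): print(h,proj(n,[.5245,.2325,b+h]))
s=cv2.imread('pics/e_scene.png');t=cv2.imread('pics/e_top.png')
a=cv2.resize(s[150:275,390:490],None,fx=4,fy=4,interpolation=2)
b=cv2.resize(t[170:295,170:270],None,fx=4,fy=4,interpolation=2)
cv2.imwrite('pics/e1.png',np.hstack([a,b]))
```

```text
12.9333 [0.52411666 0.23194694 0.24117944] [-0.43317486 -0.27571805 -0.94991721]
scene stem 0.71 [424.2, 194.9, 27.9, 34.3] 410
scene stem 0.64 [190.5, 184.8, 21.1, 28.7] 371
scene stem 0.62 [181.1, 158.7, 13.3, 30.9] 328
0 [433.42513063 226.4029317 ]
0.079 [440.43081593 206.83292314]
0.084 [440.90844141 205.49870183]
0.114 [443.86898212 197.22858911]
top stem 0.73 [448.5, 178.2, 25.8, 14.1] 300
top stem 0.56 [208.9, 218.1, 18.3, 17.6] 185
top stem 0.53 [429.7, 194.1, 18.5, 15.9] 247
0 [219.45408102 227.73738404]
0.079 [211.90173056 225.04682608]
0.084 [211.37855522 224.86044258]
0.114 [208.11156311 223.69656232]
```

View pics/e1.png

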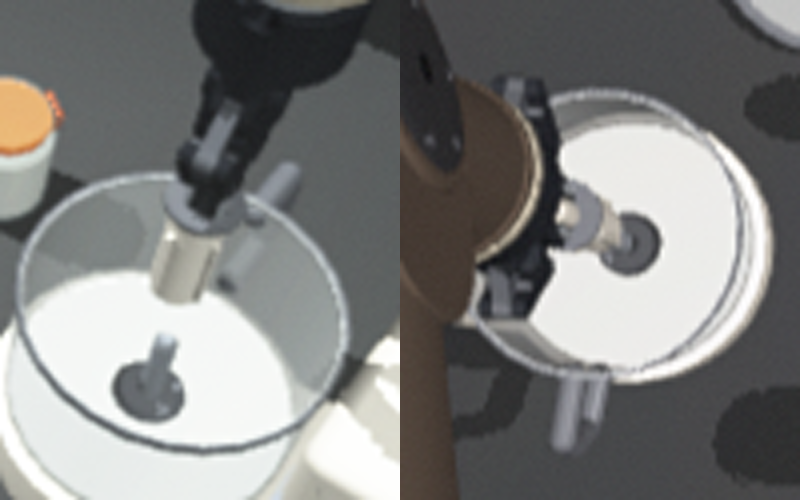

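The crop shows the sleeve's lower end at about scene (434,222), in line with the spindle tip at (431,234.5). In the top view the stem points at the spindle. The fit is good enough to descend slowly while watching the force.

drive_tool(
  rows=[
    {"tx":0,"ty":0,"tz":-0.01,"ax":0,"ay":0,"az":0},
    {"tx":0,"ty":0,"tz":-0.01,"ax":0,"ay":0,"az":0},
    {"tx":0,"ty":0,"tz":-0.01,"ax":0,"ay":0,"az":0},
    {"tx":0,"ty":0,"tz":-0.01,"ax":0,"ay":0,"az":0},
    {"tx":0,"ty":0,"tz":-0.01,"ax":0,"ay":0,"az":0},
    {"tx":0,"ty":0,"tz":-0.004,"ax":0,"ay":0,"az":0},
    {"tx":0,"ty":0,"tz":-0.003,"ax":0,"ay":0,"az":0},
    {"tx":0,"ty":0,"tz":0,"ax":0,"ay":0,"az":0},
  ],
)

```text
time_s: 13.8
eef_pos: [0.5241, 0.2326, 0.1842]
ee_rot: [[-0.0, 1.0, -0.001], [1.0, 0.0, -0.0], [-0.0, -0.001, -1.0]]
wrist_force: [-0.7, 0.8, -0.6]
grip_width: 0.0167
grasp_force: 39.3
```

drive_tool(
  rows=[
    {"tx":0,"ty":0,"tz":-0.003,"ax":0,"ay":0,"az":0},
    {"tx":0,"ty":0,"tz":-0.003,"ax":0,"ay":0,"az":0},
    {"tx":0,"ty":0,"tz":0,"ax":0,"ay":0,"az":0},
  ],
)

```text
time_s: 14.05
eef_pos: [0.5244, 0.2332, 0.1787]
ee_rot: [[-0.0, 1.0, 0.0], [1.0, 0.0, 0.001], [0.001, 0.0, -1.0]]
wrist_force: [0.4, 3.1, -1.9]
grip_width: 0.0165
grasp_force: 39.1
```

drive_tool(
  rows=[
    {"tx":0,"ty":0.002,"tz":-0.002,"ax":0,"ay":0,"az":0},
    {"tx":0,"ty":0,"tz":-0.003,"ax":0,"ay":0,"az":0},
    {"tx":0,"ty":0,"tz":-0.003,"ax":0,"ay":0,"az":0},
    {"tx":0,"ty":0,"tz":0,"ax":0,"ay":0,"az":0},
  ],
)

```text
time_s: 14.38
eef_pos: [0.5241, 0.2345, 0.1702]
ee_rot: [[-0.0, 1.0, -0.001], [1.0, 0.0, -0.0], [-0.0, -0.001, -1.0]]
wrist_force: [0.5, 1.9, -1.0]
grip_width: 0.0167
grasp_force: 39.1
```

drive_tool(
  rows=[
    {"tx":0,"ty":0,"tz":-0.003,"ax":0,"ay":0,"az":0},
    {"tx":0,"ty":0,"tz":-0.003,"ax":0,"ay":0,"az":0},
    {"tx":0,"ty":0,"tz":0,"ax":0,"ay":0,"az":0},
  ],
)

```text
time_s: 14.63
eef_pos: [0.5242, 0.2345, 0.1643]
ee_rot: [[-0.0, 1.0, -0.001], [1.0, 0.0, -0.0], [-0.0, -0.001, -1.0]]
wrist_force: [-0.4, 1.8, -2.8]
grip_width: 0.0161
grasp_force: 39.1
```

drive_tool(
  rows=[
    {"tx":0,"ty":0.001,"tz":-0.004,"ax":0,"ay":0,"az":0},
    {"tx":0,"ty":0,"tz":-0.004,"ax":0,"ay":0,"az":0},
    {"tx":0,"ty":0,"tz":-0.004,"ax":0,"ay":0,"az":0},
    {"tx":0,"ty":0,"tz":-0.004,"ax":0,"ay":0,"az":0},
    {"tx":0,"ty":0,"tz":0,"ax":0,"ay":0,"az":0},
  ],
)

```text
time_s: 15.05
eef_pos: [0.524, 0.2353, 0.1479]
ee_rot: [[0.0, 1.0, -0.001], [1.0, -0.0, -0.001], [-0.001, -0.001, -1.0]]
wrist_force: [-1.0, 0.5, -2.5]
grip_width: 0.0163
grasp_force: 39.1
```

drive_tool(
  rows=[
    {"tx":0,"ty":0,"tz":-0.004,"ax":0,"ay":0,"az":0},
    {"tx":0,"ty":0,"tz":-0.004,"ax":0,"ay":0,"az":0},
    {"tx":0,"ty":0,"tz":-0.004,"ax":0,"ay":0,"az":0},
    {"tx":0,"ty":0,"tz":-0.003,"ax":0,"ay":0,"az":0},
    {"tx":0,"ty":0,"tz":0,"ax":0,"ay":0,"az":0},
  ],
)

```text
time_s: 15.47
eef_pos: [0.5241, 0.2355, 0.1332]
ee_rot: [[-0.0, 1.0, -0.001], [1.0, 0.0, -0.0], [-0.0, -0.001, -1.0]]
wrist_force: [-0.2, 2.8, -1.6]
grip_width: 0.0168
grasp_force: 39.1
```

drive_tool(
  rows=[
    {"tx":0,"ty":0.0005,"tz":-0.002,"ax":0,"ay":0,"az":0},
    {"tx":0,"ty":0,"tz":-0.002,"ax":0,"ay":0,"az":0},
    {"tx":0,"ty":0,"tz":0,"ax":0,"ay":0,"az":0},
  ],
)

```text
time_s: 15.72
eef_pos: [0.5243, 0.2359, 0.1296]
ee_rot: [[-0.0, 1.0, -0.0], [1.0, 0.0, -0.0], [-0.0, -0.0, -1.0]]
wrist_force: [-1.7, 0.2, -1.8]
grip_width: 0.0166
grasp_force: 39.2
```

drive_tool(
  rows=[
    {"tx":0,"ty":0,"tz":-0.002,"ax":0,"ay":0,"az":0},
    {"tx":0,"ty":0,"tz":-0.001,"ax":0,"ay":0,"az":0},
    {"tx":0,"ty":0,"tz":0,"ax":0,"ay":0,"az":0},
  ],
)

```text
time_s: 15.97
eef_pos: [0.5248, 0.2364, 0.128]
ee_rot: [[-0.0, 1.0, 0.001], [1.0, 0.0, 0.001], [0.001, 0.001, -1.0]]
wrist_force: [-3.7, 0.9, 8.6]
grip_width: 0.0164
grasp_force: 40.6
```

Contact came at TCP z 0.128, where home was predicted. Now I'll release, turn 90°, and close gently once to find the post centre along y as well.

drive_tool(
  rows=[
    {"tx":0,"ty":0,"tz":0,"ax":0,"ay":0,"az":0},
    {"tx":0,"ty":0,"tz":0,"ax":0,"ay":0,"az":0},
    {"tx":0,"ty":0,"tz":0,"ax":0,"ay":0,"az":0},
    {"tx":0,"ty":0,"tz":0,"ax":0,"ay":0,"az":0},
    {"tx":0,"ty":0,"tz":0,"ax":0,"ay":0,"az":0},
    {"tx":0,"ty":0,"tz":0.002,"ax":0,"ay":0,"az":0},
    {"tx":0,"ty":0,"tz":0,"ax":0,"ay":0,"az":7},
    {"tx":0,"ty":0,"tz":0,"ax":0,"ay":0,"az":7},
    {"tx":0,"ty":0,"tz":0,"ax":0,"ay":0,"az":7},
    {"tx":0,"ty":0,"tz":0,"ax":0,"ay":0,"az":7},
    {"tx":0,"ty":0,"tz":0,"ax":0,"ay":0,"az":7},
    {"tx":0,"ty":0,"tz":0,"ax":0,"ay":0,"az":7},
    {"tx":0,"ty":0,"tz":0,"ax":0,"ay":0,"az":7},
    {"tx":0,"ty":0,"tz":0,"ax":0,"ay":0,"az":7},
    {"tx":0,"ty":0,"tz":0,"ax":0,"ay":0,"az":7},
    {"tx":0,"ty":0,"tz":0,"ax":0,"ay":0,"az":7},
    {"tx":0,"ty":0,"tz":0,"ax":0,"ay":0,"az":7},
    {"tx":0,"ty":0,"tz":0,"ax":0,"ay":0,"az":7},
    {"tx":0,"ty":0,"tz":0,"ax":0,"ay":0,"az":6},
    {"tx":0,"ty":0,"tz":0,"ax":0,"ay":0,"az":0},
  ],
  fingers=-1,
)

```text
time_s: 17.63
eef_pos: [0.5246, 0.2358, 0.1291]
ee_rot: [[-1.0, -0.004, 0.0], [-0.004, 1.0, 0.0], [-0.0, 0.0, -1.0]]
wrist_force: [0.3, 0.6, -0.1]
grip_width: 0.0854
grasp_force: 0.0
```

drive_tool(
  rows=[
    {"tx":0,"ty":0,"tz":0,"ax":0,"ay":0,"az":0},
    {"tx":0,"ty":0,"tz":0,"ax":0,"ay":0,"az":0},
    {"tx":0,"ty":0,"tz":0,"ax":0,"ay":0,"az":0},
    {"tx":0,"ty":0,"tz":0,"ax":0,"ay":0,"az":0},
    {"tx":0,"ty":0,"tz":0,"ax":0,"ay":0,"az":0},
    {"tx":0,"ty":0,"tz":0,"ax":0,"ay":0,"az":0},
    {"tx":0,"ty":0,"tz":0,"ax":0,"ay":0,"az":0},
    {"tx":0,"ty":0,"tz":0,"ax":0,"ay":0,"az":0},
    {"tx":0,"ty":0,"tz":0,"ax":0,"ay":0,"az":0},
  ],
  fingers=1,
  squeeze=20,
)

```text
time_s: 18.38
eef_pos: [0.5244, 0.2359, 0.1289]
ee_rot: [[-1.0, 0.0, 0.0], [0.0, 1.0, -0.0], [-0.0, -0.0, -1.0]]
wrist_force: [-0.4, -0.2, -0.3]
grip_width: 0.0171
grasp_force: 21.5
```

drive_tool(
  rows=[
    {"tx":0,"ty":0,"tz":0,"ax":0,"ay":0,"az":0},
    {"tx":0,"ty":0,"tz":0,"ax":0,"ay":0,"az":0},
    {"tx":0,"ty":0,"tz":0,"ax":0,"ay":0,"az":0},
    {"tx":0,"ty":0,"tz":0,"ax":0,"ay":0,"az":0},
    {"tx":0,"ty":0,"tz":0,"ax":0,"ay":0,"az":0},
    {"tx":0,"ty":0,"tz":0.015,"ax":0,"ay":0,"az":0},
    {"tx":0,"ty":0,"tz":0.02,"ax":0,"ay":0,"az":0},
    {"tx":0,"ty":0,"tz":0.025,"ax":0,"ay":0,"az":0},
    {"tx":0,"ty":0,"tz":0.025,"ax":0,"ay":0,"az":0},
    {"tx":0,"ty":0,"tz":0.025,"ax":0,"ay":0,"az":0},
    {"tx":-0.004,"ty":-0.026,"tz":0.02,"ax":0,"ay":0,"az":-4.5},
    {"tx":-0.004,"ty":-0.026,"tz":0,"ax":0,"ay":0,"az":-4.5},
    {"tx":-0.004,"ty":-0.026,"tz":0,"ax":0,"ay":0,"az":-4.5},
    {"tx":-0.004,"ty":-0.026,"tz":0,"ax":0,"ay":0,"az":-4.5},
    {"tx":-0.004,"ty":-0.026,"tz":0,"ax":0,"ay":0,"az":-4.5},
    {"tx":-0.004,"ty":-0.026,"tz":0,"ax":0,"ay":0,"az":-4.5},
    {"tx":-0.004,"ty":-0.026,"tz":0,"ax":0,"ay":0,"az":-4.5},
    {"tx":-0.004,"ty":-0.026,"tz":0,"ax":0,"ay":0,"az":-4.5},
    {"tx":-0.004,"ty":-0.026,"tz":0,"ax":0,"ay":0,"az":-4.5},
    {"tx":-0.004,"ty":-0.026,"tz":0,"ax":0,"ay":0,"az":-4.5},
  ],
  fingers=-1,
)

```text
time_s: 20.05
eef_pos: [0.484, -0.0252, 0.2591]
ee_rot: [[-0.704, 0.71, 0.0], [0.71, 0.704, 0.0], [-0.0, 0.0, -1.0]]
wrist_force: [1.0, 0.2, 0.6]
grip_width: 0.0852
grasp_force: 0.0
```

drive_tool(
  rows=[
    {"tx":-0.0042,"ty":-0.0259,"tz":0,"ax":0,"ay":0,"az":-4.5},
    {"tx":-0.0042,"ty":-0.0259,"tz":0,"ax":0,"ay":0,"az":-4.5},
    {"tx":-0.0042,"ty":-0.0259,"tz":0,"ax":0,"ay":0,"az":-4.5},
    {"tx":-0.0042,"ty":-0.0259,"tz":0,"ax":0,"ay":0,"az":-4.5},
    {"tx":-0.0042,"ty":-0.0259,"tz":0,"ax":0,"ay":0,"az":-4.5},
    {"tx":-0.0042,"ty":-0.0259,"tz":0,"ax":0,"ay":0,"az":-4.5},
    {"tx":-0.0042,"ty":-0.0259,"tz":0,"ax":0,"ay":0,"az":-4.5},
    {"tx":-0.0042,"ty":-0.0259,"tz":0,"ax":0,"ay":0,"az":-4.5},
    {"tx":-0.0042,"ty":-0.0259,"tz":-0.02,"ax":0,"ay":0,"az":-4.5},
    {"tx":-0.0042,"ty":-0.0259,"tz":-0.03,"ax":0,"ay":0,"az":-4.5},
    {"tx":0,"ty":0,"tz":-0.04,"ax":0,"ay":0,"az":0},
    {"tx":0,"ty":0,"tz":-0.04,"ax":0,"ay":0,"az":0},
    {"tx":0,"ty":0,"tz":-0.03,"ax":0,"ay":0,"az":0},
    {"tx":0,"ty":0,"tz":-0.01,"ax":0,"ay":0,"az":0},
    {"tx":0,"ty":0,"tz":0,"ax":0,"ay":0,"az":0},
  ],
)

```text
time_s: 21.3
eef_pos: [0.4409, -0.2821, 0.087]
ee_rot: [[0.0, 1.0, -0.004], [1.0, -0.0, 0.002], [0.002, -0.004, -1.0]]
wrist_force: [-0.9, 0.0, 0.3]
grip_width: 0.0852
grasp_force: 0.0
```

Run:
```python
from h import *
r=read_state();print(r['time_s'],r['eef_pos'],r['joint_positions'])
# check stem home: cream post top / disc still there
for n in('scene','top'):
  im=snapshot(n); cv2.imwrite(f'pics/f_{n}.png',im[:,:,::-1])
  print(n,[(round(d['score'],2),np.round(d['box'],1).tolist()) for d in spot_in('stem',n)],'exp top',proj(n,[.5245,.236,.18]),'collar',proj(n,[.5245,.236,.15]))
```

```text
21.3 [ 0.44091934 -0.28213915  0.08702135] [ 0.03807498  0.45031582  0.58264819  1.98702096 -0.3376005   0.80451021
  0.81324132]
scene [(0.72, [179.0, 157.1, 18.7, 31.9]), (0.65, [421.1, 220.3, 20.7, 35.2]), (0.64, [188.6, 186.5, 25.3, 27.2]), (0.56, [207.7, 161.9, 16.0, 28.0])] exp top [436.68981463 221.89484062] collar [434.13935893 228.9020272 ]
top [(0.8, [432.9, 190.8, 15.0, 16.6]), (0.66, [419.4, 162.9, 24.5, 16.2]), (0.57, [213.1, 219.5, 19.0, 17.3])] exp top [216.12191381 227.0164229 ] collar [218.83767513 227.96966455]
```

drive_tool(
  rows=[
    {"tx":0,"ty":0,"tz":-0.02,"ax":0,"ay":0,"az":0},
    {"tx":0,"ty":0,"tz":-0.02,"ax":0,"ay":0,"az":0},
    {"tx":0,"ty":0,"tz":-0.02,"ax":0,"ay":0,"az":0},
    {"tx":0,"ty":0,"tz":-0.01,"ax":0,"ay":0,"az":0},
    {"tx":0,"ty":0,"tz":-0.008,"ax":0,"ay":0,"az":0},
    {"tx":0,"ty":0,"tz":0,"ax":0,"ay":0,"az":0},
    {"tx":0,"ty":0,"tz":0,"ax":0,"ay":0,"az":0},
  ],
)

```text
time_s: 22.08
eef_pos: [0.443, -0.2833, 0.0117]
ee_rot: [[0.0, 1.0, 0.001], [1.0, -0.0, -0.0], [-0.0, 0.001, -1.0]]
wrist_force: [0.2, 0.2, 0.8]
grip_width: 0.0856
grasp_force: 0.0
```

drive_tool(
  rows=[
    {"tx":0,"ty":0,"tz":-0.005,"ax":0,"ay":0,"az":0},
    {"tx":0,"ty":0,"tz":-0.005,"ax":0,"ay":0,"az":0},
    {"tx":0,"ty":0,"tz":0,"ax":0,"ay":0,"az":0},
  ],
)

```text
time_s: 22.33
eef_pos: [0.4424, -0.2828, 0.0006]
ee_rot: [[-0.0, 1.0, 0.0], [1.0, 0.0, 0.0], [0.0, 0.0, -1.0]]
wrist_force: [-0.2, 0.3, -0.7]
grip_width: 0.0855
grasp_force: 0.0
```

drive_tool(
  rows=[
    {"tx":0,"ty":0,"tz":0,"ax":0,"ay":0,"az":0},
    {"tx":0,"ty":0,"tz":0,"ax":0,"ay":0,"az":0},
    {"tx":0,"ty":0,"tz":0,"ax":0,"ay":0,"az":0},
    {"tx":0,"ty":0,"tz":0,"ax":0,"ay":0,"az":0},
    {"tx":0,"ty":0,"tz":0,"ax":0,"ay":0,"az":0},
    {"tx":0,"ty":0,"tz":0,"ax":0,"ay":0,"az":0},
    {"tx":0,"ty":0,"tz":0,"ax":0,"ay":0,"az":0},
  ],
  fingers=1,
  squeeze=20,
)

```text
time_s: 22.92
eef_pos: [0.4423, -0.283, 0.0013]
ee_rot: [[0.0, 1.0, 0.0], [1.0, -0.0, 0.0], [0.0, 0.0, -1.0]]
wrist_force: [-1.6, 0.5, 6.2]
grip_width: 0.037
grasp_force: 19.4
```

drive_tool(
  rows=[
    {"tx":0,"ty":0,"tz":0,"ax":0,"ay":0,"az":0},
    {"tx":0,"ty":0,"tz":0,"ax":0,"ay":0,"az":0},
    {"tx":0,"ty":0,"tz":0,"ax":0,"ay":0,"az":0},
    {"tx":0,"ty":0,"tz":0,"ax":0,"ay":0,"az":0},
    {"tx":0,"ty":0,"tz":0,"ax":0,"ay":0,"az":-7},
    {"tx":0,"ty":0,"tz":0,"ax":0,"ay":0,"az":-7},
    {"tx":0,"ty":0,"tz":0,"ax":0,"ay":0,"az":-7},
    {"tx":0,"ty":0,"tz":0,"ax":0,"ay":0,"az":-7},
    {"tx":0,"ty":0,"tz":0,"ax":0,"ay":0,"az":-7},
    {"tx":0,"ty":0,"tz":0,"ax":0,"ay":0,"az":-7},
    {"tx":0,"ty":0,"tz":0,"ax":0,"ay":0,"az":-7},
    {"tx":0,"ty":0,"tz":0,"ax":0,"ay":0,"az":-7},
    {"tx":0,"ty":0,"tz":0,"ax":0,"ay":0,"az":-7},
    {"tx":0,"ty":0,"tz":0,"ax":0,"ay":0,"az":-7},
    {"tx":0,"ty":0,"tz":0,"ax":0,"ay":0,"az":-7},
    {"tx":0,"ty":0,"tz":0,"ax":0,"ay":0,"az":-7},
    {"tx":0,"ty":0,"tz":0,"ax":0,"ay":0,"az":-6},
    {"tx":0,"ty":0,"tz":-0.004,"ax":0,"ay":0,"az":0},
    {"tx":0,"ty":0,"tz":-0.004,"ax":0,"ay":0,"az":0},
    {"tx":0,"ty":0,"tz":0,"ax":0,"ay":0,"az":0},
  ],
  fingers=-1,
)

```text
time_s: 24.58
eef_pos: [0.4421, -0.2826, -0.0079]
ee_rot: [[1.0, 0.004, -0.001], [0.004, -1.0, 0.0], [-0.001, -0.0, -1.0]]
wrist_force: [-0.6, 1.2, 1.0]
grip_width: 0.0855
grasp_force: 0.0
```

drive_tool(
  rows=[
    {"tx":0,"ty":0,"tz":0,"ax":0,"ay":0,"az":0},
    {"tx":0,"ty":0,"tz":0,"ax":0,"ay":0,"az":0},
    {"tx":0,"ty":0,"tz":0,"ax":0,"ay":0,"az":0},
    {"tx":0,"ty":0,"tz":0,"ax":0,"ay":0,"az":0},
    {"tx":0,"ty":0,"tz":0,"ax":0,"ay":0,"az":0},
    {"tx":0,"ty":0,"tz":0,"ax":0,"ay":0,"az":0},
    {"tx":0,"ty":0,"tz":0,"ax":0,"ay":0,"az":0},
    {"tx":0,"ty":0,"tz":0,"ax":0,"ay":0,"az":0},
  ],
  fingers=1,
  squeeze=50,
)

```text
time_s: 25.25
eef_pos: [0.4425, -0.2831, -0.0065]
ee_rot: [[1.0, -0.0, 0.001], [-0.0, -1.0, 0.0], [0.001, -0.0, -1.0]]
wrist_force: [-1.1, 1.8, 8.9]
grip_width: 0.0364
grasp_force: 49.0
```

drive_tool(
  rows=[
    {"tx":0,"ty":0,"tz":0.005,"ax":0,"ay":0,"az":0},
    {"tx":0,"ty":0,"tz":0.015,"ax":0,"ay":0,"az":0},
    {"tx":0,"ty":0,"tz":0.025,"ax":0,"ay":0,"az":0},
    {"tx":0,"ty":0,"tz":0.03,"ax":0,"ay":0,"az":0},
    {"tx":0,"ty":0,"tz":0.03,"ax":0,"ay":0,"az":0},
    {"tx":0,"ty":0,"tz":0.03,"ax":0,"ay":0,"az":0},
    {"tx":0,"ty":0,"tz":0.03,"ax":0,"ay":0,"az":0},
    {"tx":0,"ty":0,"tz":0.025,"ax":0,"ay":0,"az":0},
    {"tx":0,"ty":0,"tz":0.015,"ax":0,"ay":0,"az":0},
    {"tx":0,"ty":0,"tz":0.01,"ax":0,"ay":0,"az":0},
    {"tx":0,"ty":0,"tz":0,"ax":0,"ay":0,"az":0},
  ],
)

```text
time_s: 26.17
eef_pos: [0.4429, -0.2836, 0.2095]
ee_rot: [[1.0, 0.0, 0.002], [0.0, -1.0, -0.001], [0.002, 0.001, -1.0]]
wrist_force: [0.4, -0.3, -3.0]
grip_width: 0.0359
grasp_force: 50.5
```

drive_tool(
  rows=[
    {"tx":0.002,"ty":0.013,"tz":0,"ax":0,"ay":0,"az":1.5},
    {"tx":0.0035,"ty":0.022,"tz":0,"ax":0,"ay":0,"az":2.5},
    {"tx":0.005,"ty":0.032,"tz":0,"ax":0,"ay":0,"az":4},
    {"tx":0.005,"ty":0.032,"tz":0,"ax":0,"ay":0,"az":4},
    {"tx":0.005,"ty":0.032,"tz":0,"ax":0,"ay":0,"az":4},
    {"tx":0.005,"ty":0.032,"tz":0,"ax":0,"ay":0,"az":4},
    {"tx":0.005,"ty":0.032,"tz":0,"ax":0,"ay":0,"az":4},
    {"tx":0.005,"ty":0.032,"tz":0,"ax":0,"ay":0,"az":4},
    {"tx":0.005,"ty":0.032,"tz":0,"ax":0,"ay":0,"az":4},
    {"tx":0.005,"ty":0.032,"tz":0,"ax":0,"ay":0,"az":4},
    {"tx":0.005,"ty":0.032,"tz":0,"ax":0,"ay":0,"az":4},
    {"tx":0.005,"ty":0.032,"tz":0,"ax":0,"ay":0,"az":4},
    {"tx":0.005,"ty":0.032,"tz":0,"ax":0,"ay":0,"az":4},
    {"tx":0.005,"ty":0.032,"tz":0,"ax":0,"ay":0,"az":4},
    {"tx":0.005,"ty":0.032,"tz":0,"ax":0,"ay":0,"az":4},
    {"tx":0.005,"ty":0.032,"tz":0,"ax":0,"ay":0,"az":4},
    {"tx":0.0045,"ty":0.024,"tz":0,"ax":0,"ay":0,"az":0},
    {"tx":0.002,"ty":0.012,"tz":0,"ax":0,"ay":0,"az":0},
    {"tx":0,"ty":0,"tz":0,"ax":0,"ay":0,"az":0},
    {"tx":0,"ty":0,"tz":0,"ax":0,"ay":0,"az":0},
  ],
)

```text
time_s: 27.83
eef_pos: [0.5238, 0.2352, 0.2068]
ee_rot: [[0.5, 0.866, -0.001], [0.866, -0.5, -0.002], [-0.002, -0.0, -1.0]]
wrist_force: [0.6, -0.3, -2.7]
grip_width: 0.0361
grasp_force: 50.6
```

Run:
```python
from h import *
r=read_state();print(r['time_s'],r['eef_pos'],r['wrist_force'],r['grip_width'],r['joint_positions'])
for n in('scene','top'):
  im=snapshot(n); cv2.imwrite(f'pics/g_{n}.png',im[:,:,::-1])
  ring=np.array([proj(n,[.5244+.083*np.cos(a),.236+.083*np.sin(a),.218]) for a in np.linspace(0,6.28,60)])
  print(n,'exp box',ring.min(0),ring.max(0))
  for d in silhouettes('slicing_disc',n)[:2]: print(round(d['score'],2),np.round(d['box'],1).tolist())
```

```text
27.8333 [0.5238453  0.23520572 0.20677862] [ 0.62797625 -0.32902909 -2.69484346] 0.03609975458580517 [-1.1791824   0.47504372  0.9758666   1.74598634 -0.42566625  1.15276636
 -0.59985218]
scene exp box [402.72933968 183.62781358] [478.38167757 244.71429367]
0.92 [403.1, 190.4, 76.0, 55.7]
top exp box [178.80607433 193.04113755] [245.82742346 259.39004106]
0.67 [189.5, 191.7, 58.2, 67.1]
```

drive_tool(
  rows=[
    {"tx":0,"ty":0,"tz":-0.01,"ax":0,"ay":0,"az":0},
    {"tx":0,"ty":0,"tz":-0.01,"ax":0,"ay":0,"az":0},
    {"tx":0,"ty":0,"tz":-0.008,"ax":0,"ay":0,"az":0},
    {"tx":0,"ty":0,"tz":-0.003,"ax":0,"ay":0,"az":0},
    {"tx":0,"ty":0,"tz":0,"ax":0,"ay":0,"az":0},
  ],
)

```text
time_s: 28.45
eef_pos: [0.5236, 0.2357, 0.1756]
ee_rot: [[0.5, 0.866, -0.002], [0.866, -0.5, -0.001], [-0.002, -0.001, -1.0]]
wrist_force: [-0.8, 0.4, -2.8]
grip_width: 0.0363
grasp_force: 50.5
```

drive_tool(
  rows=[
    {"tx":0,"ty":0,"tz":-0.002,"ax":0,"ay":0,"az":0},
    {"tx":0,"ty":0,"tz":-0.002,"ax":0,"ay":0,"az":0},
    {"tx":0,"ty":0,"tz":-0.002,"ax":0,"ay":0,"az":0},
    {"tx":0,"ty":0,"tz":0,"ax":0,"ay":0,"az":0},
  ],
)

```text
time_s: 28.78
eef_pos: [0.5243, 0.2361, 0.1707]
ee_rot: [[0.5, 0.866, -0.0], [0.866, -0.5, -0.0], [-0.0, -0.0, -1.0]]
wrist_force: [-0.4, 0.5, -1.9]
grip_width: 0.0363
grasp_force: 50.5
```

drive_tool(
  rows=[
    {"tx":0,"ty":0,"tz":-0.002,"ax":0,"ay":0,"az":0},
    {"tx":0,"ty":0,"tz":-0.002,"ax":0,"ay":0,"az":0},
    {"tx":0,"ty":0,"tz":0,"ax":0,"ay":0,"az":0},
  ],
)

```text
time_s: 29.03
eef_pos: [0.5242, 0.236, 0.1666]
ee_rot: [[0.5, 0.866, -0.0], [0.866, -0.5, -0.0], [-0.0, -0.0, -1.0]]
wrist_force: [0.6, 0.1, -1.7]
grip_width: 0.036
grasp_force: 50.5
```

drive_tool(
  rows=[
    {"tx":0,"ty":0,"tz":-0.003,"ax":0,"ay":0,"az":0},
    {"tx":0,"ty":0,"tz":-0.003,"ax":0,"ay":0,"az":0},
    {"tx":0,"ty":0,"tz":-0.003,"ax":0,"ay":0,"az":0},
    {"tx":0,"ty":0,"tz":0,"ax":0,"ay":0,"az":0},
  ],
)

```text
time_s: 29.37
eef_pos: [0.524, 0.236, 0.1572]
ee_rot: [[0.5, 0.866, -0.001], [0.866, -0.5, -0.0], [-0.001, -0.001, -1.0]]
wrist_force: [1.3, 0.1, -3.0]
grip_width: 0.0361
grasp_force: 50.5
```

drive_tool(
  rows=[
    {"tx":0,"ty":0,"tz":-0.003,"ax":0,"ay":0,"az":0},
    {"tx":0,"ty":0,"tz":-0.003,"ax":0,"ay":0,"az":0},
    {"tx":0,"ty":0,"tz":-0.003,"ax":0,"ay":0,"az":0},
    {"tx":0,"ty":0,"tz":-0.002,"ax":0,"ay":0,"az":0},
    {"tx":0,"ty":0,"tz":0,"ax":0,"ay":0,"az":0},
  ],
)

```text
time_s: 29.78
eef_pos: [0.5241, 0.236, 0.1464]
ee_rot: [[0.5, 0.866, -0.001], [0.866, -0.5, -0.0], [-0.001, -0.0, -1.0]]
wrist_force: [-0.1, -0.7, -2.1]
grip_width: 0.0363
grasp_force: 50.5
```

drive_tool(
  rows=[
    {"tx":0,"ty":0,"tz":-0.001,"ax":0,"ay":0,"az":0},
    {"tx":0,"ty":0,"tz":-0.001,"ax":0,"ay":0,"az":0},
    {"tx":0,"ty":0,"tz":0,"ax":0,"ay":0,"az":0},
  ],
)

```text
time_s: 30.03
eef_pos: [0.5244, 0.236, 0.1448]
ee_rot: [[0.5, 0.866, -0.0], [0.866, -0.5, -0.0], [-0.0, -0.0, -1.0]]
wrist_force: [-0.2, -0.6, -1.6]
grip_width: 0.0359
grasp_force: 50.5
```

drive_tool(
  rows=[
    {"tx":0,"ty":0,"tz":-0.001,"ax":0,"ay":0,"az":0},
    {"tx":0,"ty":0,"tz":-0.001,"ax":0,"ay":0,"az":0},
    {"tx":0,"ty":0,"tz":0,"ax":0,"ay":0,"az":0},
  ],
)

```text
time_s: 30.28
eef_pos: [0.5249, 0.2363, 0.1436]
ee_rot: [[0.5, 0.866, 0.001], [0.866, -0.5, 0.001], [0.001, 0.0, -1.0]]
wrist_force: [-1.6, 0.1, 4.7]
grip_width: 0.0359
grasp_force: 51.2
```

drive_tool(
  rows=[
    {"tx":0,"ty":0,"tz":0,"ax":0,"ay":0,"az":0},
    {"tx":0,"ty":0,"tz":0,"ax":0,"ay":0,"az":0},
    {"tx":0,"ty":0,"tz":0,"ax":0,"ay":0,"az":0},
    {"tx":0,"ty":0,"tz":0,"ax":0,"ay":0,"az":0},
    {"tx":0,"ty":0,"tz":0,"ax":0,"ay":0,"az":0},
    {"tx":0,"ty":0,"tz":0,"ax":0,"ay":0,"az":0},
    {"tx":0,"ty":0,"tz":0.005,"ax":0,"ay":0,"az":0},
    {"tx":0,"ty":0,"tz":0.015,"ax":0,"ay":0,"az":0},
    {"tx":0,"ty":0,"tz":0.025,"ax":0,"ay":0,"az":0},
    {"tx":0,"ty":0,"tz":0.03,"ax":0,"ay":0,"az":0},
    {"tx":0,"ty":0,"tz":0.03,"ax":0,"ay":0,"az":0},
    {"tx":0,"ty":0,"tz":0.03,"ax":0,"ay":0,"az":0},
    {"tx":-0.02,"ty":-0.03,"tz":0.01,"ax":0,"ay":0,"az":0},
    {"tx":-0.02,"ty":-0.03,"tz":0,"ax":0,"ay":0,"az":0},
    {"tx":-0.02,"ty":-0.03,"tz":0,"ax":0,"ay":0,"az":0},
    {"tx":-0.02,"ty":-0.03,"tz":0,"ax":0,"ay":0,"az":0},
    {"tx":-0.02,"ty":-0.03,"tz":0,"ax":0,"ay":0,"az":0},
    {"tx":-0.01,"ty":-0.03,"tz":0,"ax":0,"ay":0,"az":0},
    {"tx":0,"ty":-0.03,"tz":0,"ax":0,"ay":0,"az":0},
    {"tx":0,"ty":0,"tz":0,"ax":0,"ay":0,"az":0},
  ],
  fingers=-1,
)

```text
time_s: 31.95
eef_pos: [0.4139, 0.0205, 0.2878]
ee_rot: [[0.505, 0.863, -0.001], [0.863, -0.505, 0.004], [0.003, -0.003, -1.0]]
wrist_force: [1.1, -0.0, 1.2]
grip_width: 0.0854
grasp_force: 0.0
```

Run:
```python
from h import *
r=read_state();print(r['time_s'],r['eef_pos'],r['wrist_force'])
for n in('scene','top'):
  im=snapshot(n); cv2.imwrite(f'pics/i_{n}.png',im[:,:,::-1])
  ring=np.array([proj(n,[.5244+.083*np.cos(a),.236+.083*np.sin(a),.153]) for a in np.linspace(0,6.28,60)])
  print(n,'exp box',ring.min(0),ring.max(0),'hub',proj(n,[.5244,.236,.184]))
  for d in silhouettes('slicing_disc',n)[:2]:
    b=d['box'];print(round(d['score'],2),np.round([b[0],b[1],b[0]+b[2],b[1]+b[3]],1).tolist())
    m=d['pixels'].astype(np.uint8);cs=max(cv2.findContours(m,0,1)[0],key=cv2.contourArea);print(cv2.fitEllipse(cs))
  print('exp ell',cv2.fitEllipse(ring.astype(np.float32)))
```

```text
31.95 [0.41389383 0.02048556 0.28783296] [ 1.13204075 -0.00667582  1.20556242]
scene exp box [399.08430955 200.08294596] [470.43305957 259.4606649 ] hub [437.05749933 220.9021772 ]
exp ell ((434.7476806640625, 229.77590942382812), (57.49184036254883, 72.92501068115234), 109.45094299316406)
top exp box [187.21194229 197.31521486] [249.74153682 259.30824919] hub [215.74478185 226.92331991]
0.62 [187.2, 197.2, 248.9, 259.8]
((218.87229919433594, 227.14588928222656), (59.67058563232422, 61.836448669433594), 70.53231811523438)
exp ell ((218.47755432128906, 228.3240203857422), (61.055503845214844, 63.52246856689453), 51.47526550292969)
```

```bash
python3 -c "
from cell import *
print(finish_job())"
```

```text
the job is handed in; nothing more can be done
None
```

The job is handed in at about 32 s of the 67 s allowed: the cream stem stands home on the spindle and the slicing disc rests on its collar, with contact at the predicted heights and the top-camera outline agreeing with a level disc.

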